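# Put the spice tower back together

### The arm

A 6-joint arm with a two-finger parallel gripper is mounted at the origin on the work surface; the furniture and walls round the work are solid. World frame = base frame: x ahead of the robot, y to its left, z up, the work surface at z = 0. Lengths are in mm, angles in rad, forces in N, time in s.
With the tool pointing down it reaches from about 300 to 775 mm from the base axis. Payload 14.6 kg.
Tool frame: the origin (TCP) lies between the finger pads; the fingertips stand 25 mm ahead of it and the grasp point (between the pads) lies 6 mm ahead of it; z points along the fingers, y is the line along which they close (so a half turn about z gives the same grasp; the last joint's range is limited). The gripper opens to 94 mm and grips with 3 to 60 N. Pads are 16 mm wide; open, the fingers measure 119 mm over their backs; the gripper's body (75 mm by 177 mm) begins 78 mm behind the grasp point.
Start: joints at [1.194, 0.3, 1.521, -0, 1.321, -0.067], TCP at [167.675, 523.808, 230.446] pointing down, gripper open.
Joint ranges: [-3.03, 3.03], [-0.79, 2.21], [0.23, 2.52], [-1.04, 4.18], [0, 3.07], [-2.55, 2.55]. Speed limits (rad/s): [2.22, 2.22, 2.57, 3.14, 3.14, 3.14].

### API

Orientations are given as [roll, pitch, yaw] about the fixed x, y, z axes, in that order (R = Rz(yaw) Ry(pitch) Rx(roll)).
In Python, from cell import manip gives the robot as it stands. The module is installed in compiled form; this text tells all that it offers.
- The arm moves only by the tool step_arm, never from a script. Its argument "series" is one flat list of numbers, 5 for each row, row after row: the shift along the world's x, y, z in mm, then the turn about the world's z in rad, then the closure, from 0 (fully open) to 1 (shut). In form: [dx, dy, dz, spin, jaw, dx, dy, dz, spin, jaw, ...]. A call has 1 to 20 rows; each row shifts and turns the commanded pose from where the row before left it; what a row does not reach is not made up. A row lasts 1/8 s, in which the tool goes at most 62.5 mm and 10.7 degrees, less where a joint would pass 70% of its speed; a pose out of reach is approached as far as the arm can. A call is refused whole if a number of a shift passes 62.5 or a number of a turn 0.188, either way. A call with a gripper value outside its range is refused whole. The fingers move at their own pace and stop on an object; "squeeze" is the grip in N (left out, the last holds). Time passes only in rows, so rows that do not move let the fingers close. It gives the time, the measured TCP pose, the force, the opening and the grip force at its end, in the units of the state.
- manip.read_state(): the state, without advancing time (a new reading comes with each control period).
- manip.camera(name): name is "scene" or "top" or "wrist"; returns (picture, depth): 384x512x3 uint8, blue, green, red; 384x512 float32, mm along the optical axis (not along the pixel's ray), 0 where there is no reading.
- manip.camera_info(name): a dict with "fovy" (degrees; the focal length in pixels is half the picture's height over the tangent of half this angle, whatever the lens; pixels are square), "cx", "cy" (the principal point, pixels), "eye" and "orientation" of the camera in the world. Camera axes: x right, y down, z forward; pixel columns grow to the right and rows downward; lengths in mm; the calibration is good to about 2 mm. A picture is of the moment at which its call begins: read the wrist's pose just before it. camera_info takes no time and is no camera call; for the wrist camera it gives the pose at the moment of the call.
- manip.sign_off(): hands the job in; it is judged then, once.
The state is a dict: "clock": time; "joints": joint angles; "qd": joint speeds; "effort": joint torques, N m; "eef_pos": TCP position; "eef_rot": TCP orientation; "wrist_force": force on the tool from outside, world axes, zero at the start; "moment": the same for the moment, N m; "finger_gap": finger opening in mm; "finger_force": force on a finger pad.
Only numpy, scipy, OpenCV 4.12 (cv2) and the standard library are available. Lean on these libraries where they do the work, as an engineer would, in place of code of your own. Each camera call takes 0.05 s, during which the arm holds its last target. There are 200 camera calls.

### The job

The stacking spice pots have dried: build the tower up again on the dark wooden stand, from the bottom up: first the blue pot, then the yellow, then the red, and last the steel lid. Seat each one fully and upright in the one below, and leave the garlic, salt shaker, mug, lemon and tea light where they are.

Things in the scene. Friction and masses are not known exactly. Their poses are not given: they have to be found in the camera images.
- stand: (sizes in mm) low dark wooden disc, 92 across, 15 high, fixed; origin at the centre of its underside. In its top a round recess 55 wide and 9 deep (floor at z = 6): the blue pot's foot goes in and its ledge rests on the disc's top, so the seated pot's origin lies 8 above the stand's origin.
- blue_pot: (mm) Blue round open pot, steel rim, 67 tall; origin at the centre of its underside, z up. Lowest 7: plug foot 47 across, chamfered; above it a ledge and a straight wall, 60 outside, 55 inside, up to the rim at z = 67; inner floor 57 below the rim. A foot put in has 4 of play all round; that part's ledge rests on this rim, its origin 60 above this one. Empty, 100 g.
- yellow_pot: (mm) Yellow round open pot, steel rim, 57 tall; origin at the centre of its underside, z up. Lowest 7: plug foot 47 across, chamfered; above it a ledge and a straight wall, 60 outside, 55 inside, up to the rim at z = 57; inner floor 47 below the rim. A foot put in has 4 of play all round; that part's ledge rests on this rim, its origin 50 above this one. Empty, 100 g.
- red_pot: (mm) Red round open pot, steel rim, 49 tall; origin at the centre of its underside, z up. Lowest 7: plug foot 47 across, chamfered; above it a ledge and a straight wall, 60 outside, 55 inside, up to the rim at z = 49; inner floor 39 below the rim. A foot put in has 4 of play all round; that part's ledge rests on this rim, its origin 42 above this one. Empty, 100 g.
- lid: (mm) round steel lid, 62 across, with an upright light-wood knob; lying right way up on its plug foot (47 across, lowest 7, same as the pots'). Origin at the centre of the underside of the foot; steel rim from z = 7 to 13, knob 20 across from z = 13 to 43. 80 g.
- garlic: garlic bulb, about 60x57 mm, 58 high, origin at its underside; bystander
- salt_shaker: glass salt shaker with grey cap, 44 mm across, 90 high, origin at its underside; bystander
- mug: small white mug with blue pattern, 62x88 mm (with handle), 50 high, origin at its underside; bystander
- lemon: lemon, 78x55 mm, 56 high, origin at its underside; bystander
- tea_light: green tea light, 38 mm across, 15 high, origin at its underside; bystander
There are look-alikes about, which are no part of the job. What is shaped like the lid but green or turquoise is not meant. What is shaped like the red_pot but turquoise is not meant.

How it is judged:
By the outcome, as a careful person would: the job done as asked, in the order asked, and still so for the second after the job is handed in, with the robot touching nothing.
It also fails if it takes over 104 s, if anything falls off the work surface, if the arm or the gripper's body presses on something with over 40 N, if the wrist force passes 120 N, or if a joint passes its speed limit or range.

## Working session

There is one attempt and no reset: what is moved stays moved. The work goes in short steps, Python scripts to look and compute and a tool call to move; the robot and the scene stay as the last step left them, time stands still between calls to the robot, and variables do not carry over. Pictures are saved under pics/ and viewed, at most 14 in all, crops included, and the job is handed in when it is done.

Besides the shell and the picture viewer there is one more tool, called after ">>>" as a command line: name --argument value ..., lists and objects as JSON in quotes. step_arm: Moves the arm, as the interface text tells. Its arguments: {"type":"object","properties":{"series":{"type":"array"},"squeeze":{"type":"number"}},"required":["series"]}

```bash
mkdir -p pics; cat > h.py <<'E'
import numpy as np, cv2
from cell import manip
from scipy.spatial.transform import Rotation as R
def info(n):
    i=manip.camera_info(n); return i
def rot(i):
    o=np.array(i["orientation"],float)
    return o if o.shape==(3,3) else R.from_euler('xyz',o).as_matrix()
def f(i): return 192/np.tan(np.radians(i["fovy"])/2)
def cloud(n):
    i=info(n); p,d=manip.camera(n)
    v,u=np.mgrid[0:384,0:512]
    c=np.dstack([(u-i["cx"])/f(i)*d,(v-i["cy"])/f(i)*d,d])
    return p,d,c@rot(i).T+np.array(i["eye"])
def plane(n,u,v,z):
    i=info(n); r=rot(i)@np.array([(u-i["cx"])/f(i),(v-i["cy"])/f(i),1]); e=np.array(i["eye"])
    return e+r*(z-e[2])/r[2]
E
python3 - <<'E'
from h import *
for n in("top","scene","wrist"): print(n,info(n))
a,_,w=cloud("top"); np.save("top.npy",w); cv2.imwrite("pics/top.png",a); cv2.imwrite("top_raw.png",a)
b,_,w2=cloud("scene"); np.save("scene.npy",w2); cv2.imwrite("pics/scene.png",b)
print(manip.read_state())
E
```

```text
top {'fovy': 53.160973425851, 'cx': 256.44383737777315, 'cy': 193.78877880725136, 'eye': array([ 307.84507687, -101.18075086, 1065.60973242]), 'orientation': array([-2.87108921, -0.00605503, -1.0932765 ])}
scene {'fovy': 44.67500919330305, 'cx': 250.9391322720326, 'cy': 192.52678140256802, 'eye': array([  37.38624396, -765.72579812,  877.17294441]), 'orientation': array([-2.29215792e+00,  2.25402253e-03, -5.90025237e-01])}
wrist {'fovy': 61.17479603393168, 'cx': 255.53778340970217, 'cy': 188.9614252086395, 'eye': array([ 90.08581737, 547.22718384, 384.60586871]), 'orientation': array([2.86164768e+00, 8.24088522e-04, 1.26056620e+00])}
{'clock': 0.1, 'joints': array([ 1.19442356e+00,  3.00422334e-01,  1.52149677e+00, -6.28386825e-06,
        1.32070680e+00, -6.65982869e-02]), 'qd': array([ 1.01880564e-03, -5.12248339e-04, -1.12492919e-03, -7.68238143e-05,
        7.00506162e-04,  1.77573074e-04]), 'effort': array([ 2.04378237e-03, -5.32640219e+01, -3.53283691e+01,  7.09781866e-02,
        2.34365434e-02, -7.67713641e-05]), 'eef_pos': array([167.59263819, 523.63093452, 229.9487342 ]), 'eef_rot': array([-3.14056129e+00, -6.26884830e-05,  2.83181970e+00]), 'wrist_force': array([-0.69547512, -0.4833794 , -0.46820535]), 'moment': array([-0.02926432, -0.01751594, -0.00847162]), 'finger_force': 0.0, 'finger_gap': 94.24694047427451}
```

View pics/top.png

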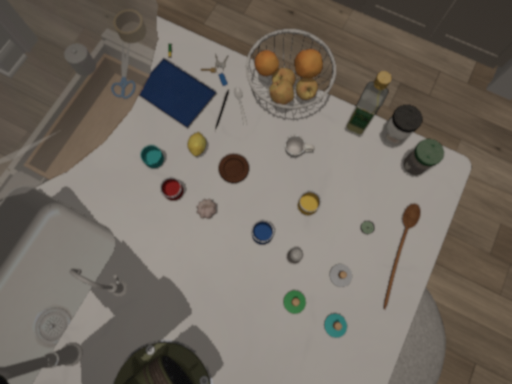

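View pics/scene.png

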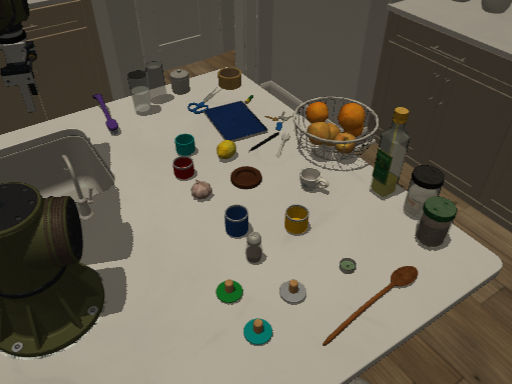

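Candidates, as top-camera pixels:
- **Blue pot:** (262,232).
- **Yellow pot:** (308,203).
- **Red pot:** (172,188). The turquoise look-alike is at (152,156).
- **Steel lid:** (341,274). The green one is at (294,301) and the turquoise one at (335,325).
- **Stand:** (234,168).
- **Bystanders:** garlic (206,208), salt shaker (295,255), lemon (197,144), mug (295,147), tea light (367,227).

I choose the blue pot, yellow pot, red pot and grey steel lid. Next I measure them and check a close crop.

```bash
python3 - <<'E'
from h import *
w=np.load("top.npy"); s=np.load("scene.npy")
C=dict(blue=(262,232,67),yellow=(308,203,57),red=(172,188,49),lid=(341,274,13),stand=(234,168,15),garlic=(206,208,58),salt=(295,255,90),turqpot=(152,156,49),lemon=(197,144,50),green=(294,301,13),mug=(295,147,50))
for k,(u,v,z) in C.items():
    c=plane("top",u,v,z); out=[]
    for W in (w,s):
        m=(np.hypot(W[...,0]-c[0],W[...,1]-c[1])<55)&(abs(W[...,2]-z)<(5 if k not in("lid","stand") else 4))
        P=W[m]
        if len(P)>5:
            (x,y),r=cv2.minEnclosingCircle(P[:,:2].astype(np.float32)); out+=[len(P),round(float(x),1),round(float(y),1),round(float(r),1),round(float(np.median(P[:,2])),1)]
    print(k,c[:2].round(),out)
a=cv2.imread("top_raw.png")
cv2.imwrite("pics/crop.png",cv2.resize(a[130:350,130:390],None,fx=2.7,fy=2.7,interpolation=cv2.INTER_CUBIC))
E
```

```text
blue [471. -40.] [78, 475.4, -38.7, 29.9, 67.9, 119, 474.6, -40.8, 32.4, 66.1]
yellow [ 600. -114.] [80, 608.4, -114.4, 30.1, 57.5, 109, 606.9, -116.1, 31.5, 56.1]
red [468. 237.] [86, 468.9, 243.3, 30.2, 48.9, 86, 467.5, 241.5, 31.7, 48.6]
lid [ 476. -278.] [331, 473.5, -277.4, 30.3, 12.9, 371, 472.9, -278.4, 31.3, 12.8]
stand [608. 120.] [414, 610.4, 123.2, 46.0, 15.5, 310, 607.4, 122.6, 47.5, 15.3]
garlic [461. 124.] [10, 460.4, 135.1, 6.7, 54.9, 7, 460.6, 136.0, 5.5, 54.9]
salt [ 453. -142.] [81, 459.2, -144.5, 14.4, 88.9, 76, 455.2, -146.5, 14.6, 87.9]
turqpot [523. 335.] [86, 527.3, 343.4, 30.6, 48.9, 80, 526.0, 341.6, 32.1, 47.9]
lemon [613. 241.] [184, 620.1, 248.4, 26.7, 50.4, 108, 618.4, 239.7, 26.3, 49.7]
green [ 355. -196.] [376, 354.3, -197.1, 30.5, 13.0, 373, 353.8, -198.8, 31.1, 12.6]
mug [734. -11.] [134, 746.0, -18.0, 41.1, 49.0, 120, 745.4, -16.2, 38.7, 48.5]
```

View pics/crop.png

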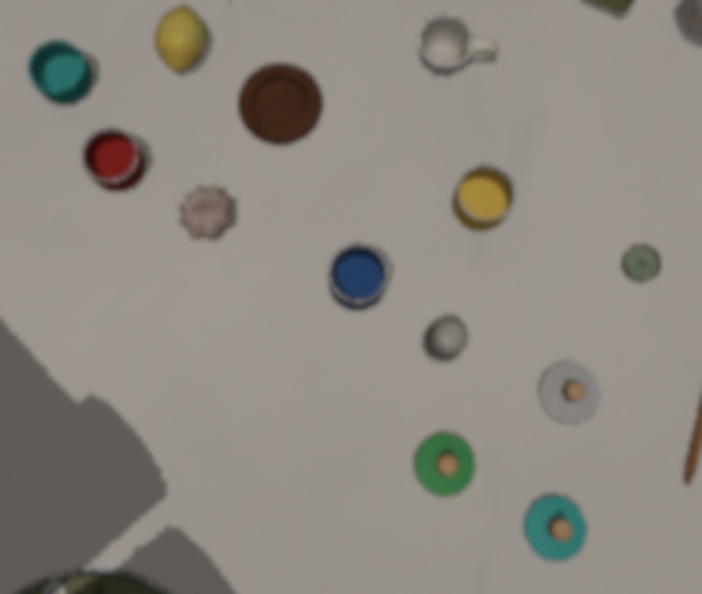

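The crop confirms it: red pot at crop (115,159), steel lid at (568,391) with a grey rim, and the look-alikes clearly green or turquoise. I go above the blue pot.

>>> step_arm --series '[10,-20,0,0,0,22,-40,0,0,0,22,-40,0,0,0,22,-40,0,0,0,22,-40,0,0,0,22,-40,0,0,0,22,-40,0,0,0,22,-40,0,0,0,22,-40,0,0,0,22,-40,0,0,0,22,-40,0,0,0,22,-40,0,0,0,22,-40,0,0,0,22,-40,0,0,0,11.4,-23.6,0,0,0,0,0,0,0,0,0,0,0,0,0,0,0,0,0,0]' --squeeze 20

```text
clock: 2.35
eef_pos: [474.8, -38.9, 230.6]
eef_rot: [3.141, 0.0, 2.833]
wrist_force: [-0.2, 0.0, -0.2]
finger_gap: 94.2
finger_force: 0.0
```

```bash
cat >> h.py <<'E'
def rim(n,c,z,tol=5,rad=55,save=None):
    p,d,W=cloud(n); P=W[(np.hypot(W[...,0]-c[0],W[...,1]-c[1])<rad)&(abs(W[...,2]-z)<tol)]
    if save: cv2.imwrite(save,p)
    if len(P)<6: return None
    (x,y),r=cv2.minEnclosingCircle(P[:,:2].astype(np.float32)); return len(P),round(x,1),round(y,1),round(r,1),round(float(np.median(P[:,2])),1)
E
python3 - <<'E'
from h import *
s=manip.read_state(); print(s["clock"],s["eef_pos"],s["eef_rot"])
print(rim("wrist",(475,-40),67,save="pics/w1.png"))
E
```

```text
2.35 [474.80065666 -38.92570553 230.57000377] [3.14148812e+00 1.24054052e-04 2.83288858e+00]
(543, 473.8, -40.0, 30.0, 67.0)
```

View pics/w1.png

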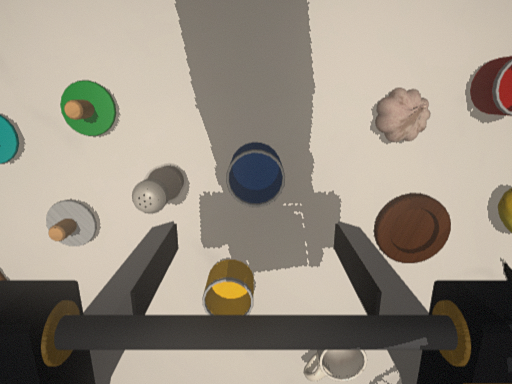

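The wrist view shows the blue pot at (256,175), centred between the fingers, measured at (473.8,-40). I descend and grip it.

>>> step_arm --series '[-1,-1,-20,0,0,0,0,-40,0,0,0,0,-45,0,0,0,0,-40,0,0,0,0,-20,0,0,0,0,-9,0,0,0,0,0,0,0,0,0,0,0,0.6,0,0,0,0,0.6,0,0,0,0,0.6,0,0,0,0,0.6,0,0,0,0,0.6]' --squeeze 20

```text
clock: 3.9
eef_pos: [474.2, -40.8, 56.7]
eef_rot: [3.141, 0.0, 2.832]
wrist_force: [-0.5, 0.1, 4.2]
finger_gap: 60.2
finger_force: 20.0
```

>>> step_arm --series '[0,0,10,0,0.6,0,0,30,0,0.6,0,0,40,0,0.6,0,0,40,0,0.6,10,10,20,0,0.6,20,24,0,0,0.6,25,30,0,0,0.6,15,18,0,0,0.6,0,0,0,0,0.6,0,0,0,0,0.6]'

```text
clock: 5.15
eef_pos: [543.6, 40.8, 196.5]
eef_rot: [-3.141, -0.0, 2.832]
wrist_force: [-0.2, 0.6, -0.6]
finger_gap: 60.4
finger_force: 20.0
```

```bash
python3 - <<'E'
from h import *
s=manip.read_state(); p=s["eef_pos"];print(s["clock"],p,s["finger_gap"],s["wrist_force"])
print("stand",rim("wrist",(609,123),15,4,60,save="pics/w2.png"))
print("pot rim",rim("wrist",p,p[2]+10.5,3,40))
print("top stand",rim("top",(609,123),15,4,60))
E
```

```text
5.15 [543.61774758  40.80257535 196.54674174] 60.35754418066634 [-0.24675321  0.56384116 -0.61832847]
stand (2675, 608.4, 122.1, 45.8, 15.0)
pot rim (2484, 534.5, 43.7, 38.7, 206.9)
top stand None
```

View pics/w2.png

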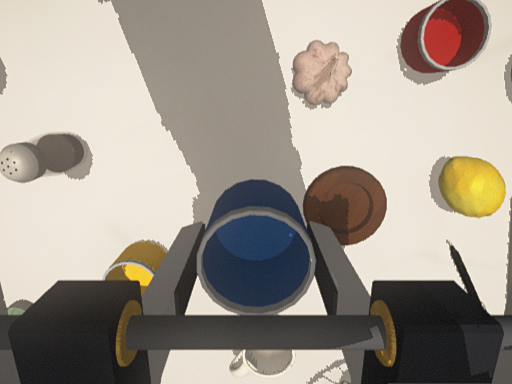

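The wrist view shows the blue pot held upright at (256,260) and the stand at (345,205), measured at (608.4,122.1). I carry the pot over and lower it.

>>> step_arm --series '[15,19,0,0,0.6,25,31,0,0,0.6,17,22,0,0,0.6,8,8.5,0,0,0.6,0,0,-20,0,0.6,0,0,-40,0,0.6,0,0,-40,0,0.6,0,0,-10,0,0.6,0,0,0,0,0.6,0,0,0,0,0.6]'

```text
clock: 6.55
eef_pos: [609.9, 121.6, 88.4]
eef_rot: [3.14, 0.002, 2.832]
wrist_force: [-0.9, -0.4, -1.1]
finger_gap: 59.9
finger_force: 20.0
```

>>> step_arm --series '[-1,0,-8,0,0.6,0,0,-6,0,0.6,0,0,-5,0,0.6,0,0,-3,0,0.6,0,0,-1.5,0,0.6,0,0,0,0,0.6]'

```text
clock: 7.3
eef_pos: [608.1, 121.7, 63.0]
eef_rot: [3.142, 0.0, 2.832]
wrist_force: [0.3, 0.6, -2.0]
finger_gap: 60.3
finger_force: 20.0
```

>>> step_arm --series '[0,0,-1,0,0.6,0,0,0,0,0.6,0,0,0,0,0.6]'

```text
clock: 7.68
eef_pos: [608.3, 121.7, 62.8]
eef_rot: [3.141, 0.001, 2.832]
wrist_force: [-3.5, -0.0, 5.3]
finger_gap: 60.5
finger_force: 20.0
```

```bash
python3 - <<'E'
from h import *
s=manip.read_state(); p=s["eef_pos"];print(s["clock"],p,s["finger_gap"],s["wrist_force"])
a,_,W=cloud("scene"); cv2.imwrite("pics/s2.png",cv2.resize(a[90:260,150:350],None,fx=3,fy=3))
P=W[(np.hypot(W[...,0]-609,W[...,1]-122)<36)]; print(np.percentile(P[:,2],[5,50,95]))
print(rim("wrist",p,75,4,33))
E
```

```text
7.675 [608.31423443 121.71550468  62.78872483] 60.53171168536888 [-3.51210506 -0.0087111   5.26019513]
[ 15.82761662 152.06744826 344.20634722]
(2182, 606.9, 122.1, 32.7, 73.2)
```

View pics/s2.png

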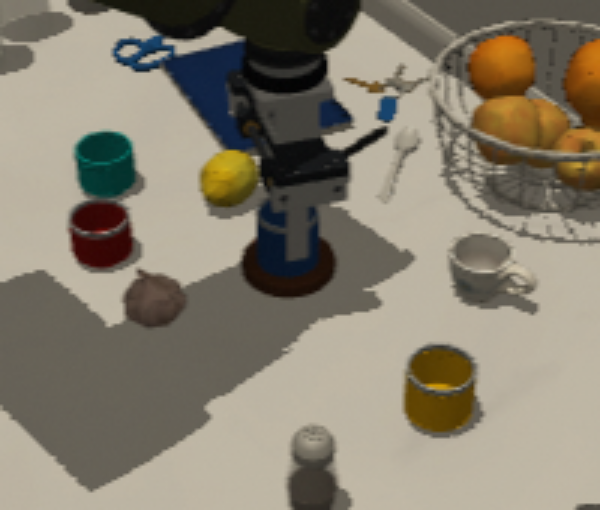

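The scene crop shows the blue pot standing in the stand at (288,255), with contact felt at the wrist. I release, rise and measure.

>>> step_arm --series '[0,0,0,0,0.3,0,0,0,0,0,0,0,0,0,0,0,0,0,0,0,0,0,15,0,0,0,0,40,0,0,0,0,50,0,0,0,0,40,0,0,0,0,22,0,0,0,-20,0,0,0,0,-45,0,0,0,0,-55,0,0,0,0,-55,0,0,0,0,-45,0,0,0,0,-17,0,0,0,0,0,0,0,0,0,0,0,0,0]'

```text
clock: 9.9
eef_pos: [608.0, -114.2, 228.7]
eef_rot: [3.141, -0.0, 2.833]
wrist_force: [-0.5, -0.1, 0.9]
finger_gap: 93.6
finger_force: 0.0
```

```bash
python3 - <<'E'
from h import *
s=manip.read_state(); p=s["eef_pos"];print(s["clock"],p,s["finger_gap"],s["wrist_force"])
print("yellow",rim("wrist",(607.5,-115),57,save="pics/w3.png"))
for n in("wrist","scene","top"): print("blue",n,rim(n,(608,122),75,5))
E
```

```text
9.9 [ 608.039462   -114.17087416  228.71247979] 93.61976334002867 [-0.45085397 -0.09777148  0.91803071]
yellow (512, 607.3, -116.9, 30.0, 56.9)
blue wrist (504, 607.4, 119.6, 30.0, 73.0)
blue scene (73, 610.3, 119.2, 32.4, 72.5)
blue top (72, 608.5, 122.2, 29.8, 73.1)
```

```bash
python3 - <<'E'
from h import *
for n in("wrist","top"):
    p,d,W=cloud(n); r=np.hypot(W[...,0]-608,W[...,1]-121)
    P=W[(r<36)&(abs(W[...,2]-73)<6)]
    for _ in range(4):
        c,_r,_k,_s=np.linalg.lstsq(np.c_[P[:,:2]-[608,121],np.ones(len(P))],P[:,2],rcond=None)
        e=P[:,2]-np.c_[P[:,:2]-[608,121],np.ones(len(P))]@c; P=P[abs(e)<max(1.2,2*e.std())]
    print(n,len(P),c,e.std())
    Q=W[(r<60)&(r>35)&(abs(W[...,2]-15)<6)]; print("disc",np.percentile(Q[:,2],[10,50,90]),len(Q))
    if n=="wrist": cv2.imwrite("pics/w4.png",cv2.resize(p[100:300,300:512],None,fx=2.8,fy=2.8))
    Q=W[r<22]; print("floor",np.percentile(Q[:,2],[10,50,90]))
    Y=W[np.hypot(W[...,0]-607,W[...,1]+116)<34]; Y=Y[abs(Y[:,2]-57)<4];print("yel",np.median(Y[:,2]))
E
```

```text
wrist 541 [3.30352355e-03 8.37072814e-03 7.25270089e+01] 1.5106444071353387
disc [12.31208024 14.97877392 16.18003658] 1633
floor [15.57854377 16.47235046 17.48174662]
yel 56.91956525035417
top 86 [-1.56919788e-02 -1.01809686e-02  7.30032622e+01] 2.529230940908405
disc [12.31165395 15.37350281 18.19779206] 207
floor [14.51104956 17.12234667 19.78027763]
yel nan
  return _methods._mean(a, axis=axis, dtype=dtype,
  ret = ret.dtype.type(ret / rcount)
```

View pics/w4.png

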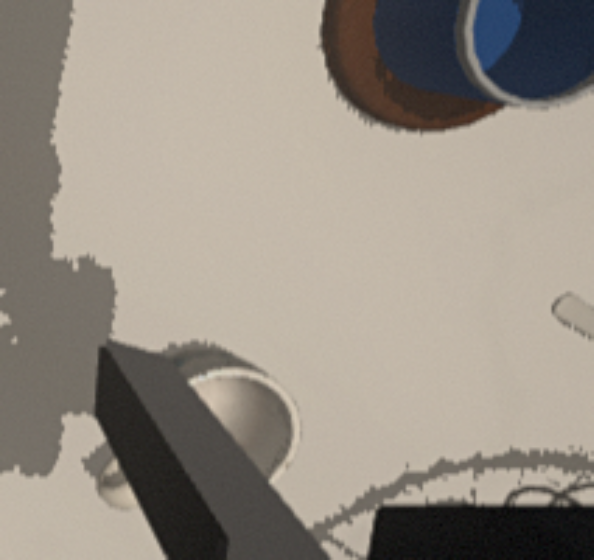

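The crop shows the blue pot level in the stand: rim slope is about 0.5° and the ledge is on the disc. Now the yellow pot.

>>> step_arm --series '[-0.7,-2.3,-20,0,0,0,0,-40,0,0,0,0,-50,0,0,0,0,-40,0,0,0,0,-20,0,0,0,0,-12,0,0,0,0,0,0,0,0,0,0,0,0.6,0,0,0,0,0.6,0,0,0,0,0.6,0,0,0,0,0.6,0,0,0,0,0.6]'

```text
clock: 11.7
eef_pos: [607.5, -117.6, 47.3]
eef_rot: [3.142, 0.0, 2.832]
wrist_force: [-0.4, 0.1, 2.9]
finger_gap: 59.9
finger_force: 20.0
```

>>> step_arm --series '[0,0,10,0,0.6,0,0,35,0,0.6,0,0,45,0,0.6,0,0,45,0,0.6,0,20,20,0,0.6,0,40,0,0,0.6,0,45,0,0,0.6,0,30,0,0,0.6,0,0,0,0,0.6,0,0,0,0,0.6]'

```text
clock: 12.95
eef_pos: [607.1, 17.5, 201.4]
eef_rot: [-3.141, -0.001, 2.832]
wrist_force: [0.0, -0.2, -0.8]
finger_gap: 59.6
finger_force: 20.0
```

```bash
python3 - <<'E'
from h import *
s=manip.read_state(); p=s["eef_pos"];print(s["clock"],p,s["finger_gap"],s["wrist_force"])
for n in("wrist","scene","top"): print("blue",n,rim(n,(608,122),74,5,save="pics/w5.png" if n=="wrist" else None))
E
```

```text
12.95 [607.08362267  17.52967025 201.35592157] 59.64341313309723 [ 0.00628136 -0.17526806 -0.81992453]
blue wrist (773, 607.5, 120.7, 30.1, 72.9)
blue scene (86, 607.6, 120.4, 32.0, 72.4)
blue top None
```

View pics/w5.png

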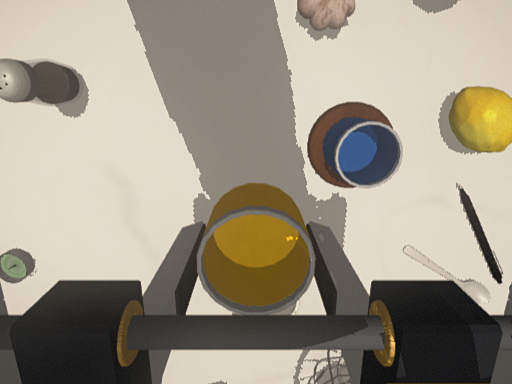

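The wrist view shows the yellow pot held upright at (256,260) and the blue pot seated at (365,152), measured at (607.5,120.7).

>>> step_arm --series '[0.6,20,0,0,0.6,0,35,0,0,0.6,0,30,0,0,0.6,0,17.7,0,0,0.6,0,0,-20,0,0.6,0,0,-30,0,0.6,0,0,-18,0,0.6,0,0,0,0,0.6,0,0,0,0,0.6]'

```text
clock: 14.22
eef_pos: [608.5, 120.1, 135.1]
eef_rot: [3.141, 0.001, 2.832]
wrist_force: [-0.7, 0.2, -1.0]
finger_gap: 59.8
finger_force: 20.0
```

>>> step_arm --series '[-0.7,0,-6,0,0.6,0,0,-6,0,0.6,0,0,-5,0,0.6,0,0,-3,0,0.6,0,0,-1,0,0.6,0,0,0,0,0.6,0,0,0,0,0.6]'

```text
clock: 15.1
eef_pos: [607.3, 120.1, 113.2]
eef_rot: [3.141, 0.0, 2.832]
wrist_force: [-1.3, -1.3, 2.4]
finger_gap: 59.6
finger_force: 20.0
```

>>> step_arm --series '[0,0,-1.5,0,0.6,0,0,0,0,0.6,0,0,0,0,0.6]'

```text
clock: 15.48
eef_pos: [607.7, 120.0, 113.0]
eef_rot: [3.141, 0.002, 2.832]
wrist_force: [-3.8, -1.6, 13.5]
finger_gap: 59.3
finger_force: 20.0
```

>>> step_arm --series '[0,0,1,0,0.3,0,0,0,0,0,0,0,0,0,0,0,0,0,0,0,0,0,15,0,0,0,0,40,0,0,0,0,40,0,0,0,0,20,0,0,-20,18,0,0,0,-35,31,0,0,0,-35,31,0,0,0,-30,26,0,0,0,-19,16,0,0,0,0,0,0,0,0,0,0,0,0,0]'

```text
clock: 17.35
eef_pos: [468.9, 241.7, 228.0]
eef_rot: [3.141, 0.001, 2.832]
wrist_force: [1.0, -0.4, -0.7]
finger_gap: 94.3
finger_force: 0.0
```

```bash
python3 - <<'E'
from h import *
s=manip.read_state(); p=s["eef_pos"];print(s["clock"],p,s["finger_gap"],s["wrist_force"])
print("red",rim("wrist",(468,242.5),49,save="pics/w6.png"))
for n in("wrist","scene","top"): print("yellow",n,rim(n,(607.5,121),124,5))
E
```

```text
17.35 [468.85316546 241.74789154 228.04467993] 94.33994372675042 [ 0.96565397 -0.35997909 -0.71580959]
red (489, 468.2, 241.9, 30.0, 49.0)
yellow wrist (419, 607.1, 119.3, 30.0, 122.4)
yellow scene (79, 607.9, 117.0, 32.8, 122.2)
yellow top (92, 607.0, 120.7, 30.0, 123.2)
```

View pics/w6.png

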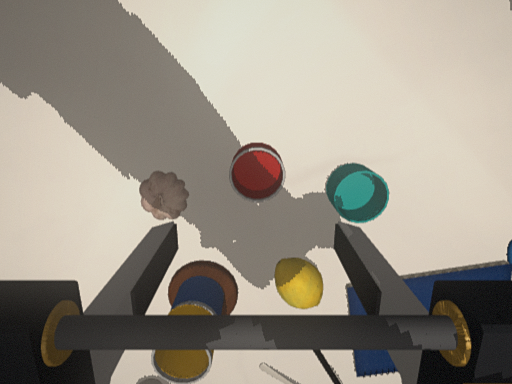

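The wrist view shows the red pot at (257,172). Garlic and the turquoise pot are clear of the finger paths, and the yellow pot is stacked at (183,350). I grip the red pot.

>>> step_arm --series '[-0.7,0.2,-20,0,0,0,0,-40,0,0,0,0,-50,0,0,0,0,-40,0,0,0,0,-22,0,0,0,0,-16,0,0,0,0,0,0,0,0,0,0,0,0.6,0,0,0,0,0.6,0,0,0,0,0.6,0,0,0,0,0.6,0,0,0,0,0.6]'

```text
clock: 19.05
eef_pos: [467.7, 242.4, 39.8]
eef_rot: [3.141, 0.0, 2.832]
wrist_force: [-0.3, -0.1, 4.0]
finger_gap: 60.1
finger_force: 20.0
```

>>> step_arm --series '[0,0,10,0,0.6,0,0,40,0,0.6,0,0,50,0,0.6,0,0,50,0,0.6,0,0,40,0,0.6,20,-18,10,0,0.6,25,-22,0,0,0.6,15,-13,0,0,0.6,0,0,0,0,0.6,0,0,0,0,0.6]'

```text
clock: 20.3
eef_pos: [527.0, 189.8, 239.3]
eef_rot: [-3.141, -0.001, 2.832]
wrist_force: [0.0, 0.7, -1.0]
finger_gap: 60.1
finger_force: 20.0
```

```bash
python3 - <<'E'
from h import *
s=manip.read_state(); p=s["eef_pos"];print(s["clock"],p,s["finger_gap"],s["wrist_force"])
for n in("wrist","scene","top"): print("yellow",n,rim(n,(607.5,121),124,5,save="pics/w7.png" if n=="wrist" else None))
E
```

```text
20.3 [527.02226223 189.77873563 239.30636743] 60.07296392807388 [ 0.01265376  0.65942871 -0.9861278 ]
yellow wrist (132, 624.8, 109.1, 20.3, 121.4)
yellow scene (89, 607.8, 120.5, 33.0, 121.7)
yellow top (89, 607.6, 120.8, 30.3, 122.7)
```

View pics/w7.png

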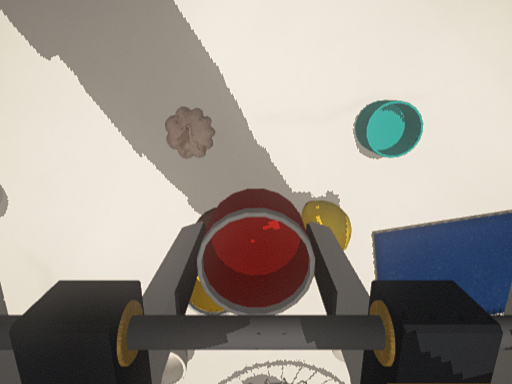

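The wrist view shows the red pot held upright at (256,260), hiding the tower. The scene and top cameras agree the yellow rim is at about (607.5,120.6).

>>> step_arm --series '[20,-17,0,0,0.6,30,-26,0,0,0.6,20,-17,0,0,0.6,10.2,-8.8,0,0,0.6,0,0,-20,0,0.6,0,0,-30,0,0.6,0,0,-14,0,0.6,0,0,0,0,0.6,0,0,0,0,0.6]'

```text
clock: 21.58
eef_pos: [608.2, 120.8, 176.7]
eef_rot: [3.141, 0.002, 2.832]
wrist_force: [0.5, -0.8, -2.0]
finger_gap: 59.8
finger_force: 20.0
```

>>> step_arm --series '[-0.7,0,-6,0,0.6,0,0,-6,0,0.6,0,0,-4,0,0.6,0,0,-3,0,0.6,0,0,-1,0,0.6,0,0,0,0,0.6,0,0,0,0,0.6]'

```text
clock: 22.45
eef_pos: [607.1, 120.5, 155.6]
eef_rot: [3.142, 0.0, 2.832]
wrist_force: [-0.5, -0.8, 0.5]
finger_gap: 59.9
finger_force: 20.0
```

>>> step_arm --series '[0,0,-1.5,0,0.6,0,0,0,0,0.6,0,0,0,0,0.6]'

```text
clock: 22.82
eef_pos: [607.6, 120.4, 155.4]
eef_rot: [3.141, 0.002, 2.832]
wrist_force: [-1.3, -1.0, 10.8]
finger_gap: 59.8
finger_force: 20.0
```

>>> step_arm --series '[0,0,1,0,0.3,0,0,0,0,0,0,0,0,0,0,0,0,0,0,0,0,0,15,0,0,0,0,40,0,0,0,0,40,0,0,-6,-18,0,0,0,-14.5,-42.5,0,0,0,-16,-48,0,0,0,-16,-48,0,0,0,-16,-48,0,0,0,-16,-48,0,0,0,-16,-48,0,0,0,-16,-48,0,0,0,-12,-34,0,0,0,-6,-16,-20,0,0,0,0,0,0,0,0,0,0,0,0]'

```text
clock: 25.2
eef_pos: [472.7, -277.6, 230.6]
eef_rot: [-3.142, 0.0, 2.832]
wrist_force: [0.5, 0.3, 0.3]
finger_gap: 94.4
finger_force: 0.0
```

```bash
python3 - <<'E'
from h import *
s=manip.read_state(); p=s["eef_pos"];print(s["clock"],p,s["finger_gap"],s["wrist_force"])
print("lid",rim("wrist",(473,-278),13,4,45,save="pics/w8.png"))
print("knob",rim("wrist",(473,-278),43,3,25))
for n in("scene","top"): print("red",n,rim(n,(607.5,121),164,5))
E
```

```text
25.2 [ 472.72264562 -277.55582045  230.56287161] 94.38772059483595 [0.45003184 0.26674803 0.31864948]
lid (1740, 472.0, -279.5, 30.7, 12.4)
knob (239, 471.9, -279.5, 9.6, 43.0)
red scene (43, 594.5, 110.1, 24.8, 162.4)
red top (101, 608.5, 120.8, 30.2, 164.6)
```

View pics/w8.png

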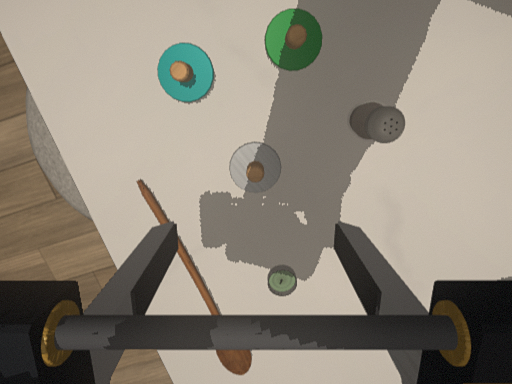

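The wrist view shows the steel lid at (255,168) with its knob at (255,172). Green (293,40) and turquoise (185,72) are avoided. I grip the knob.

>>> step_arm --series '[-0.7,-1.9,-20,0,0,0,0,-40,0,0,0,0,-50,0,0,0,0,-40,0,0,0,0,-22,0,0,0,0,-16,0,0,0,0,0,0,0,0,0,0,0,0.5,0,0,0,0,0.9,0,0,0,0,0.9,0,0,0,0,0.9,0,0,0,0,0.9,0,0,0,0,0.9,0,0,0,0,0.9,0,0,0,0,0.9,0,0,0,0,0.9]'

```text
clock: 27.4
eef_pos: [471.9, -279.9, 41.9]
eef_rot: [3.142, 0.0, 2.832]
wrist_force: [0.2, 0.2, -0.4]
finger_gap: 19.5
finger_force: 20.0
```

>>> step_arm --series '[0,0,10,0,0.9,0,0,40,0,0.9,0,0,50,0,0.9,0,0,50,0,0.9,0,0,50,0,0.9,5,15,23,0,0.9,12,35,0,0,0.9,16,47,0,0,0.9,16,47,0,0,0.9,16,47,0,0,0.9,15,44,0,0,0.9,10,30,0,0,0.9,5,15,0,0,0.9,0,0,0,0,0.9,0,0,0,0,0.9]'

```text
clock: 29.28
eef_pos: [566.7, -0.9, 265.1]
eef_rot: [-3.141, 0.0, 2.831]
wrist_force: [0.3, 0.9, -0.5]
finger_gap: 18.8
finger_force: 20.0
```

```bash
python3 - <<'E'
from h import *
s=manip.read_state(); p=s["eef_pos"];print(s["clock"],p,s["finger_gap"],s["wrist_force"])
for n in("wrist","scene","top"): print("red",n,rim(n,(607.5,121),164.5,5,save="pics/w9.png" if n=="wrist" else None))
E
```

```text
29.275 [566.6514116   -0.93023031 265.07271948] 18.793834133684047 [ 0.28648954  0.88407418 -0.5162618 ]
red wrist (1061, 607.6, 119.3, 30.5, 164.4)
red scene (74, 608.8, 119.0, 33.4, 163.2)
red top None
```

View pics/w9.png

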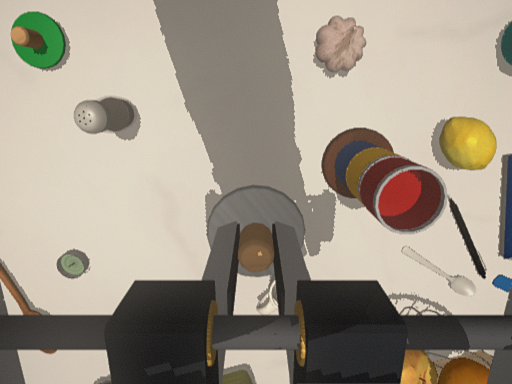

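The wrist view shows the lid held level at (256,225), with the red pot at the tower's top at (403,195), measured at (607.6,119.3).

>>> step_arm --series '[6,18,0,0,0.9,12,36,0,0,0.9,12,36,0,0,0.9,8,22,0,0,0.9,3,9,0,0,0.9,0,0,-15,0,0.9,0,0,-20,0,0.9,0,0,-13,0,0.9,0,0,0,0,0.9,0,0,0,0,0.9]'

```text
clock: 30.68
eef_pos: [608.1, 120.9, 217.6]
eef_rot: [3.141, 0.001, 2.831]
wrist_force: [0.8, -0.6, -0.7]
finger_gap: 19.6
finger_force: 20.0
```

>>> step_arm --series '[-0.4,-0.8,-6,0,0.9,0,0,-5,0,0.9,0,0,-3,0,0.9,0,0,-2,0,0.9,0,0,-1.5,0,0.9,0,0,0,0,0.9,0,0,0,0,0.9]'

```text
clock: 31.55
eef_pos: [607.5, 120.3, 199.6]
eef_rot: [3.142, 0.0, 2.832]
wrist_force: [-0.9, -0.4, 0.1]
finger_gap: 19.5
finger_force: 20.0
```

>>> step_arm --series '[0,0,-1.5,0,0.9,0,0,0,0,0.9,0,0,0,0,0.9]'

```text
clock: 31.92
eef_pos: [607.9, 120.3, 199.3]
eef_rot: [3.141, 0.002, 2.832]
wrist_force: [-1.2, -0.6, 9.7]
finger_gap: 19.4
finger_force: 20.0
```

Contact is at the expected height (199.3). I release, rise and back off.

>>> step_arm --series '[0,0,1,0,0.7,0,0,0,0,0.4,0,0,0,0,0.2,0,0,0,0,0,0,0,0,0,0,0,0,0,0,0,0,0,10,0,0,0,0,30,0,0,0,0,40,0,0,-20,-20,20,0,0,-40,-40,0,0,0,-40,-40,0,0,0,-40,-40,0,0,0,0,0,0,0,0,0,0,0,0,0]'

```text
clock: 33.8
eef_pos: [468.0, -19.5, 299.7]
eef_rot: [3.141, 0.001, 2.831]
wrist_force: [-0.1, 0.1, 0.6]
finger_gap: 94.1
finger_force: 0.0
```

```bash
python3 - <<'E'
from h import *
s=manip.read_state(); print(s["clock"],s["eef_pos"],s["finger_gap"],s["wrist_force"])
a,_,W=cloud("scene"); cv2.imwrite("pics/s3.png",cv2.resize(a[80:300,140:360],None,fx=2.7,fy=2.7,interpolation=cv2.INTER_CUBIC))
for n in("wrist","scene","top"): print(n,"lid",rim(n,(607.5,120),170.5,4,45),"knob",rim(n,(607.5,120),200.5,4,25))
E
```

```text
33.8 [467.95294212 -19.51589199 299.70048743] 94.07180251669828 [-0.06881694  0.11838334  0.58788472]
wrist lid (1889, 606.7, 118.6, 30.5, 170.2) knob None
scene lid (177, 608.0, 117.5, 31.1, 170.3) knob (25, 606.6, 117.9, 9.5, 199.9)
top lid None knob None
```

View pics/s3.png

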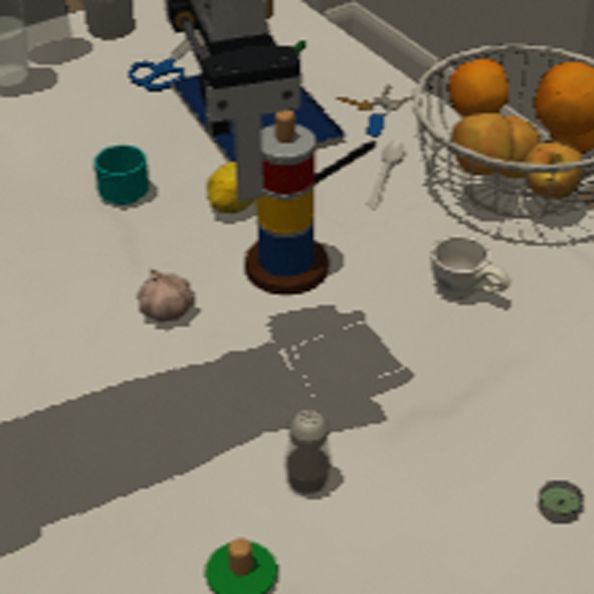

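The scene crop shows blue, yellow, red and the steel lid upright on the stand at (288,190), with the bystanders untouched and the arm clear of the tower.

```bash
python3 -c "
from cell import manip
print(manip.sign_off())"
```

```text
the job is handed in; nothing more can be done
None
```

The tower is built on the stand in the order asked (blue, yellow, red, steel lid) and handed in at about 34 s, upright and with the bystanders left alone; the one oddity is that the blue pot, and so the tower, measures about 2 mm lower than the given sizes.

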